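Clamp a bar, free the guarded press lever and hold it down

TASK

The grey metal bar lies ready in the nest of the small bench press. First swing the toggle clamp's arm over from the back until its rubber foot rests on the bar, then flip the safety catch off by tipping its upright paddle all the way outward to the right, away from the press, and then pull the tall lever it guards toward the front and down to its stop, so that the press foot bears on the bar. Finish while holding the lever down there with the fingers (it springs back if released), with the clamp still closed and the catch still off, the bar still in its nest and everything else on the table left where it was.

Things in the scene. Friction and masses are not known exactly. Their poses are not given: they have to be found in the camera images.
- press: grey bench press fixed to the table: base plate 220 mm deep (x) by 250 mm wide (y), 12 mm thick. Origin on the table under the plate (plate spans x -0.115 to 0.105, y -0.125 to 0.125 in this frame); x points from its front to its back, y to its left, z up; it is turned up to about 0.45 rad about z. All offsets below are in this frame. Its column and head (y -0.048 to 0.008, x -0.07 to 0.055) reach z = 0.14 (the square ram above the head to 0.165)
- bar: grey metal bar, 21x122x22 mm, 0.2 kg, loose, lying along the press's y in a nest with 10 mm walls, its centre near x -0.045, y 0.015; origin at the centre of its underside, at z 0.022; its top is at z 0.044
- clamp (a joint): toggle clamp arm, hinged about the press's y axis at point clamp_pivot; rad. 1.8 = open (arm up and leaning about 0.3 rad back past upright, as at the start), about 0 = closed (arm level toward the front, foot on the bar). Its own weight (0.32 kg) carries it over centre to the nearer end: it changes sides when the arm is upright, at about 1.5 rad, and from there it falls shut by itself; moving it takes at most about 3 N at the knob
- clamp_knob (a point): centre of the clamp arm's black barrel knob: diameter 26 mm, 30 mm long along the press's y, 0.123 m from the pivot; can be pinched by its flat ends from above and turns between the fingers. When the clamp is closed the knob lies 0.122 m in front of and 0.016 m above the pivot
- clamp_pivot (a point): hinge of the clamp arm, at x 0.030, y 0.060, z 0.075
- catch (a joint): safety catch, a rod along the press's x axis (at point catch_pivot's height) with a thumb paddle in front and a blocking hook just before the lever; rad. 0 = on: paddle and hook upright, lever blocked (it gives less than 0.25 rad). 1.4 = off: both lie flat outward to the press's right (-y). A small weight on the rod keeps it on; it tips over centre at about 0.4 rad (up to about 0.7 with friction) and then falls off by its own weight; pushing it takes under 1 N
- catch_paddle (a point): point on the paddle of the catch, 45 mm from the rod axis (as built at x -0.090, y -0.085, z 0.130). The paddle is a plate 28 mm along x, 8 mm thick along y, reaching 60 mm from the rod axis (top at z 0.145 when upright), free on both sides
- catch_pivot (a point): point on the catch's rod axis under the paddle, at x -0.090, y -0.085, z 0.085
- lever (a joint): pull lever, hinged about the press's y axis at point lever_pivot; rad. 0 = at rest, leaning 0.3 rad back from upright (start), grows as the knob is pulled to the front (-x) and down, stop at 1.1. A spring drives it back to 0: about 2 N at the knob at the start, 5 to 8 N at the stop. From about 0.88 rad on the press foot bears on the bar
- lever_knob (a point): centre of the lever's black barrel knob: diameter 26 mm, 30 mm long along the press's y, 0.160 m from the pivot (at the start 0.047 m behind and 0.153 m above the pivot, at the stop 0.115 m in front and 0.111 m above); can be pinched by its flat ends from above and turns between the fingers
- lever_pivot (a point): hinge of the lever, at x 0.030, y -0.085, z 0.120
- lever_arm: the lever's steel shank (diameter 12 mm) with its knob; origin on the hinge, z along the shank to the knob
- presser: round press foot, diameter 20 mm, under the ram, geared to the lever and sprung; origin 15 mm above its lower face, on its axis at x -0.045, y -0.020; it comes down on the bar as the lever is pulled
- tape_measure: bystander: round black pocket tape, 66x64x31 mm, lying on the table just in front of the press; origin at the centre of its underside
- quoin_1: bystander: small dark metal wedge block, 22x55x18 mm, on the table just in front of the press; origin at the centre of its underside
- stamp_pad: bystander: small grey pad, 30x75x18 mm, on the table left of the press; origin at the centre of its underside
- composing_stick: bystander: flat grey metal tray, 52x250x22 mm, on the table farther left; origin at the centre of its underside
- galley_b_strip_0: bystander: brown wooden strip, 19x121x17 mm, lying behind the press; origin at the centre of its underside
- metal_bar_2: bystander: grey metal bar, 21x109x22 mm, lying behind the press (not the bar in the nest); origin at the centre of its underside
There are look-alikes about, which are no part of the job. Leave any pink look-alike of the bar alone.

How it is judged:
By the outcome, as a careful person would: the job done as asked, in the order asked, and still so for the second after the job is handed in, while the arm keeps its last pose, push and grip.
It also fails if it takes over 51 s, if anything falls off the work surface, if the arm or the gripper's body presses on something with over 40 N, if the wrist force passes 120 N, or if a joint passes its speed limit or range.

ROBOT

A 6-joint arm with a two-finger parallel gripper is mounted at the origin on a cart in front of the work surface, level with it; the furniture and walls round the work are solid. World frame = base frame: x ahead of the robot, y to its left, z up, the work surface at z = 0. Lengths are in m, angles in rad, forces in N, time in s.
With the tool pointing down it reaches from about 0.225 to 0.875 m from the base axis. Payload 3.4 kg.
Tool frame: the origin (TCP) lies midway between the tips of the shut fingers; the grasp point (between the pads) lies 19 mm behind it (manip.pinch_z is the z of the grasp point in the tool frame, in m); z points along the fingers, x is the direction in which the jaws open and shut, and the axes are right-handed (so a half turn about z gives the same grasp; the last joint's range is limited). The gripper opens to 85 mm and grips with 20 to 120 N. Pads are 22 mm wide; open, the fingers measure 114 mm over their backs; the gripper's body (76 mm by 85 mm) begins 54 mm behind the grasp point. The pads swing forward as they close: fully open they stand 13 mm farther back than shut.
Start: joints at [1.015, 0.276, 1.505, -0, 1.361, -0.121], TCP at [0.242, 0.522, 0.198] pointing down, gripper open.
Joint ranges: [-2.89, 2.89], [-0.75, 2.08], [0.22, 2.7], [-1.18, 4.32], [0.11, 2.71], [-2.7, 2.7]. Speed limits (rad/s): [2.57, 2.57, 3.14, 3.14, 3.14, 3.14].

INTERFACE

Orientations are given as a unit quaternion [w, x, y, z].
In Python, from rig import manip gives the robot as it stands. The module is installed in compiled form; this text tells all that it offers.
- The arm moves only by the tool drive_tool, never from a script. Its argument "steps" is a list of rows, each a list of 5 numbers: the shift along the tool's x, y, z in mm, then the turn about the tool's z in rad, then the gripper command: -1 is shut, 1 is fully open, values between are in proportion. A call has 1 to 5 rows; each row is the pose to reach, as a shift and turn from the pose measured when the call began, along the tool's axes at that moment; what a row does not reach only later rows make up. A row lasts 1/10 s, in which the tool goes at most 50 mm and 8.59 degrees, less where a joint would pass 70% of its speed; a pose out of reach is approached as far as the arm can. A call with a gripper value outside its range is refused whole. The fingers move at their own pace and stop on an object; "squeeze" is the grip in N (left out, the last holds). Time passes only in rows, so rows that repeat a pose let the fingers close. It gives the time, the measured TCP pose, the force and the opening at its end, in the units of the state.
- manip.get_state(): the state, without advancing time (a new reading comes with each control period).
- manip.get_image(name): name is "scene" or "side" or "wrist"; returns the picture (420x560x3 uint8, blue, green, red); there is no depth.
- manip.get_calibration(name): a dict with "camera_matrix" (3x3 intrinsics, pixels), "rvec" (rotation vector, rad) and "tvec" (3), from world to camera coordinates, as OpenCV has them. Camera axes: x right, y down, z forward; pixel columns grow to the right and rows downward; lengths in m; the calibration is good to about 2 mm. A picture is of the moment at which its call begins: read the wrist's pose just before it. get_calibration takes no time and is no camera call; for the wrist camera it gives the pose at the moment of the call.
- manip.sign_off(): hands the job in, once; it reports no verdict.
Trained networks look in the newest picture that a camera, given by its name, has taken for a name from the list of things; names that differ only in an ending like _2 or _b are one class to them, and where a whole thing is asked for, a point or a joint stands for the part that bears it (a point fixed in the world has none). Each returns a list of dicts, best first, with "conf" (0 to 1); they miss things now and then, are a little off and sometimes report something else, mostly with a low value. They report only what shows in the picture. A call takes as long as a camera call. They do not tell look-alikes from the thing itself.
- manip.masks_of(camera, name): "pixels" (420x560 bool, what is visible of it) and "location" ([column, row] in pixels, amid what is visible of it).
The state is a dict: "clock": time; "qpos": joint angles; "qd": joint speeds; "effort": joint torques, N m; "position": TCP position; "ee_rot": TCP orientation; "contact_force": force on the tool from outside, world axes, zero at the start; "moment": the same for the moment, N m; "width": finger opening in m.
Only numpy, scipy, OpenCV 4.12 (cv2) and the standard library are available. Lean on these libraries where they do the work, as an engineer would, in place of code of your own. Each camera call takes 0.05 s, during which the arm holds its last target.

## Working session

There is one attempt and no reset: what is moved stays moved. The work goes in short steps, Python scripts to look and compute and a tool call to move; the robot and the scene stay as the last step left them, time stands still between calls to the robot, and variables do not carry over. Pictures are saved under pics/ and viewed, and the job is handed in when it is done.

Besides the shell and the picture viewer there is one more tool, called after ">>>" as name(argument=value, ...) on one line, values as JSON. drive_tool: Moves the arm, as the interface text tells. Its arguments: {"type":"object","properties":{"steps":{"type":"array","items":{"type":"array","items":{"type":"number"}}},"squeeze":{"type":"number"}},"required":["steps"]}

```bash
mkdir -p pics; python3 - <<'E'
from rig import manip
import cv2
s=manip.get_state();print({k:(v if not hasattr(v,'tolist') else v.tolist()) for k,v in s.items()}, manip.pinch_z)
for c in ["scene","side","wrist"]:
    cv2.imwrite(f"pics/{c}0.png",manip.get_image(c))
    k=manip.get_calibration(c);print(c,k)
    for n in ["clamp_knob","lever_knob","catch_paddle","press","bar"]:
        for d in manip.masks_of(c,n)[:2]: print(c,n,d["conf"],d["location"],d["pixels"].sum())
E
```

```text
{'clock': 0.0, 'qpos': [1.0149908863452703, 0.27659645754613665, 1.5061515947195607, 7.794883971596961e-07, 1.36067027433979, -0.12100376691212289], 'qd': [-0.0012610271817605175, 0.00027130456739686586, -0.0011151085231292874, 8.5899020842801e-05, 0.0010761085489357392, 0.00034321757398882657], 'effort': [-0.00018669565179152414, -41.67752981185913, -24.58059310913086, -0.00039203817323141266, 0.010956275509670377, 4.437719525185457e-06], 'position': [0.24190214653467604, 0.5209929702260845, 0.19743156140623977], 'ee_rot': [0.0003942357423394172, 0.8429796855720316, 0.5379446220964336, -0.000823315603707897], 'contact_force': [-0.21011624910384002, 0.5927056504110502, -0.2188360500154514], 'moment': [0.0011718459848145608, -0.03514617009537066, -0.004501374382193475], 'width': 0.0853170384556261} -0.0187
scene {'camera_matrix': array([[522.80059691,   0.        , 274.08508172],
       [  0.        , 522.80059691, 212.66741891],
       [  0.        ,   0.        ,   1.        ]]), 'rvec': array([ 0.90255739, -2.25540782,  1.27800607]), 'tvec': array([0.66937547, 0.18299252, 1.3507316
[... 484 characters left out ...]
0.54468388,  0.35098358,  0.79488683])}
side clamp_knob 0.58 [273.9, 224.7] 328
side clamp_knob 0.54 [198.1, 275.6] 348
side catch_paddle 0.86 [248.3, 275.8] 572
side catch_paddle 0.21 [234.4, 224.4] 872
side press 0.6 [264.8, 280.7] 6391
side bar 0.63 [240.3, 209.0] 209
side bar 0.44 [250.7, 290.5] 20
wrist {'camera_matrix': array([[309.30542932,   0.        , 277.42651308],
       [  0.        , 309.30542932, 206.37729507],
       [  0.        ,   0.        ,   1.        ]]), 'rvec': array([-2.422294  , -1.54411008, -0.24051524]), 'tvec': array([-0.57537958, -0.03816415,  0.38124997])}
wrist press 0.62 [212.8, 347.4] 3967
wrist bar 0.76 [208.2, 368.5] 202
wrist bar 0.64 [475.9, 240.0] 1854
```

View pics/scene0.png

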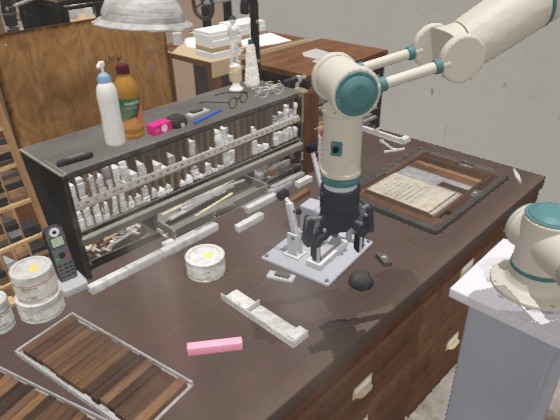

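View pics/side0.png

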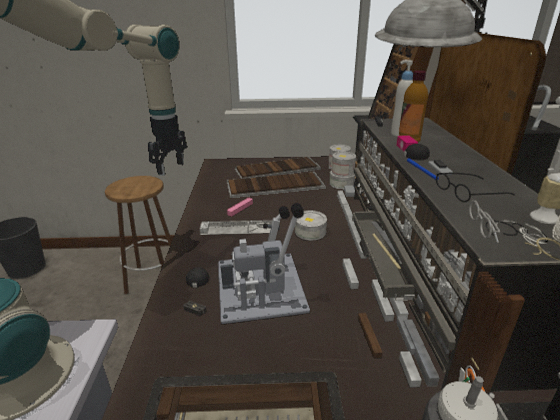

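View pics/wrist0.png

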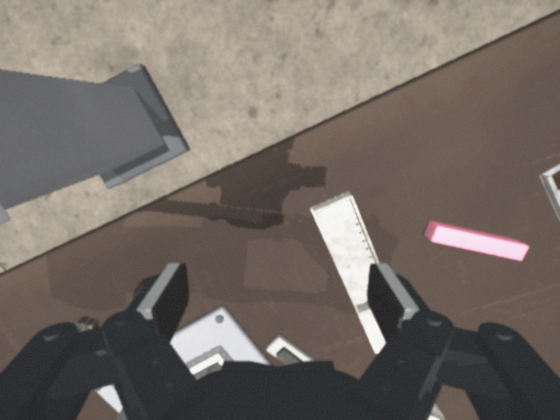

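```bash
python3 - <<'E'
import cv2
a=cv2.imread("pics/side0.png")[190:330,180:320]; cv2.imwrite("pics/side0c.png",cv2.resize(a,None,fx=4.2,fy=4.2,interpolation=cv2.INTER_CUBIC))
a=cv2.imread("pics/scene0.png")[140:300,250:400]; cv2.imwrite("pics/scene0c.png",cv2.resize(a,None,fx=3.7,fy=3.7,interpolation=cv2.INTER_CUBIC))
E
```

```text
(no output)
```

View pics/side0c.png

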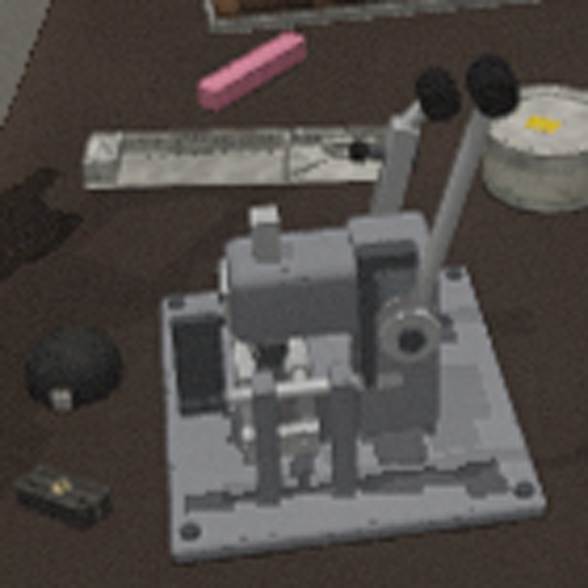

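View pics/scene0c.png

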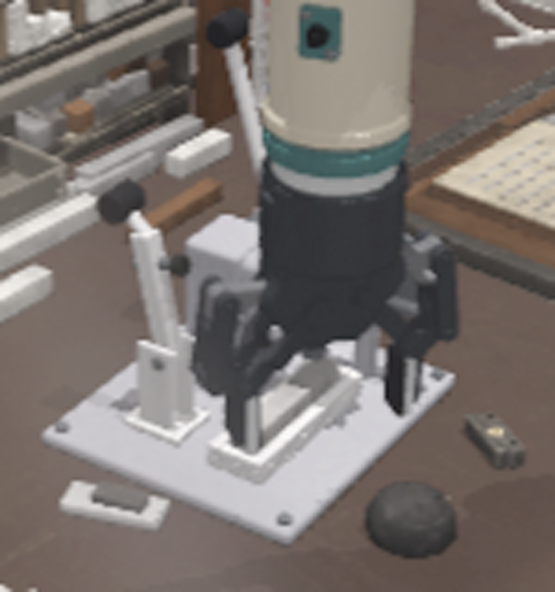

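```bash
cat > h.py <<'E'
import numpy as np,cv2,json
from rig import manip
from scipy.optimize import least_squares
K={c:manip.get_calibration(c) for c in ["scene","side"]}
def proj(c,P,k=None):
    k=k or K[c]; return cv2.projectPoints(np.atleast_2d(np.array(P,float)),k["rvec"],k["tvec"],k["camera_matrix"],None)[0][:,0]
def w(p,P):
    P=np.atleast_2d(np.array(P,float));c,s=np.cos(p[2]),np.sin(p[2])
    return np.c_[p[0]+c*P[:,0]-s*P[:,1],p[1]+s*P[:,0]+c*P[:,1],P[:,2]]
LK=[.077,-.085,.273];CK=[.073,.06,.190]
def knob(th,piv=(.03,.06,.075)): a=.1304+th; return [piv[0]-.123*np.cos(a),piv[1],piv[2]+.123*np.sin(a)]
def lev(th): a=.3-th; return [.03+.16*np.sin(a),-.085,.12+.16*np.cos(a)]
E
cat > fit.py <<'E'
from h import *
obs=[("side",(-.115,-.125,.012),(221.7,322.9)),("side",(.105,-.125,.012),(309.8,312.6)),("side",(-.115,.125,.012),(219.3,260.7)),("side",(.105,.125,.012),(290.7,253.8)),
("side",LK,(297.4,210.7)),("side",CK,(284,212.1)),("scene",LK,(311.6,147.6)),("scene",CK,(282.4,194.3)),
("scene",(.105,.125,.012),(262.2,258.1)),("scene",(-.115,.125,.012),(328.4,285.9)),("scene",(-.115,-.125,.012),(372.4,242.2))]
f=lambda p:np.concatenate([proj(c,w(p,P))[0]-o for c,P,o in obs])
r=least_squares(f,[.55,.2,0],loss="soft_l1");print(r.x);print(f(r.x).reshape(-1,2).round(1))
json.dump(list(r.x),open("pose.json","w"));p=r.x
for n,P in dict(LK=LK,LKstop=lev(1.1),CK=CK,paddle=(-.09,-.085,.13),padtop=(-.09,-.085,.145),cp=(-.09,-.085,.085),bar=(-.045,.015,.044)).items():
  W=w(p,P)[0];print(n,W.round(4),proj("side",W)[0].round(1),((proj("side",W)[0]-[180,190])*4.2).round(),((proj("scene",W)[0]-[250,140])*3.7).round())
E
python3 fit.py
```

```text
[0.50820941 0.26426    0.13620302]
[[-1.1 -0.9]
 [ 0.4 -2.2]
 [-1.7  0.2]
 [-0.2 -0.7]
 [-0.2  0.4]
 [-0.2  0.9]
 [-0.3 -0.5]
 [ 0.2 -0.3]
 [-1.5 -2. ]
 [-0.4 -1.8]
 [ 0.7 -2.1]]
LK [0.596  0.1905 0.273 ] [297.2 211.1] [492.  89.] [227.  26.]
LKstop [0.4358 0.1685 0.2315] [225.7 233.9] [192. 185.] [414. 129.]
CK [0.5724 0.3336 0.19  ] [283.8 213. ] [436.  97.] [120. 200.]
paddle [0.4306 0.1678 0.13  ] [226.7 271. ] [196. 340.] [412. 252.]
padtop [0.4306 0.1678 0.145 ] [226.2 265.8] [194. 318.] [413. 235.]
cp [0.4306 0.1678 0.085 ] [228. 286.] [202. 403.] [408. 304.]
bar [0.4616 0.273  0.044 ] [243.9 272.2] [268. 345.] [287. 391.]
```

```bash
cat >> h.py <<'E'
from scipy.spatial.transform import Rotation as R
def st(): 
    s=manip.get_state(); q=s["ee_rot"]; return s,np.array(s["position"]),R.from_quat([q[1],q[2],q[3],q[0]])
def plan(P,tyaw=None,world=False):
    p=json.load(open("pose.json")); s,t,r=st(); W=np.array(P) if world else w(p,P)[0]
    if tyaw is None: tyaw=p[2]-np.pi/2
    x=r.as_matrix()[:,0]; cur=np.arctan2(x[1],x[0]); d=(tyaw-cur+np.pi/2)%np.pi-np.pi/2
    sh=r.inv().apply(W-t)*1000
    print("t",round(s["clock"],2),"press-frame tcp",inp(p,t).round(4),"target",W.round(3),"shift mm",sh.round(1),"turn",round(-d,3),"F",np.round(s["contact_force"],1),"w",round(s["width"],3))
def inp(p,W):
    d=W-np.array([p[0],p[1],0]);c,s=np.cos(p[2]),np.sin(p[2]);return np.array([c*d[0]+s*d[1],-s*d[0]+c*d[1],d[2]])
E
python3 - <<'E'
from h import *
plan([.12,.06,.26])
s,t,r=st();k=manip.get_calibration("wrist");Rm=cv2.Rodrigues(k["rvec"])[0];print(r.inv().apply(-Rm.T@k["tvec"]-t))
for x in [.6,.7,.8,.9]: print(x,proj("side",[[x,.3,0],[x,.3,.25]]))
E
```

```text
t 0.9 press-frame tcp [-0.2286  0.291   0.1984] target [0.619 0.34  0.26 ] shift mm [ -6.  418.2 -61.6] turn -0.571 F [-0.1 -0.1 -0.7] w 0.085
[ 1.65129349e-04 -7.86549363e-02 -1.76941552e-01]
0.6 [[294.30416613 277.46483457]
 [295.34051109 198.26350928]]
0.7 [[329.59854319 276.47288248]
 [334.97210008 197.34987747]]
0.8 [[364.73431249 275.48538808]
 [374.40374657 196.44085496]]
0.9 [[399.71254077 274.50232139]
 [413.63695983 195.53640695]]
```

>>> drive_tool(steps=[[0, 0, -40, -0.14, -1], [0, 0, -70, -0.28, -1], [0, 0, -80, -0.42, -1], [0, 0, -80, -0.57, -1], [0, 0, -80, -0.57, -1]])

```text
clock: 1.4
position: [0.2423, 0.5217, 0.2789]
ee_rot: [-0.0, 0.658, 0.753, 0.001]
contact_force: [-0.5, -0.5, 0.1]
width: 0.0126
```

```bash
python3 -c "
from h import *
plan([.12,.06,.27])"
```

```text
t 1.4 press-frame tcp [-0.2285  0.2911  0.2789] target [0.619 0.34  0.27 ] shift mm [-230.7  348.8    9. ] turn -0.001 F [-0.5 -0.5  0.1] w 0.013
```

>>> drive_tool(steps=[[-20, 40, 0, 0, -1], [-50, 80, 2, 0, -1], [-75, 120, 4, 0, -1], [-100, 160, 4, 0, -1], [-125, 195, 4, 0, -1]])

```text
clock: 1.9
position: [0.4541, 0.4229, 0.2741]
ee_rot: [-0.0, 0.659, 0.752, 0.0]
contact_force: [0.5, 0.6, 0.1]
width: 0.0005
```

>>> drive_tool(steps=[[-25, 40, 0, 0, -1], [-50, 80, 0, 0, -1], [-75, 115, 0, 0, -1], [-100, 145, 0, 0, -1], [-105, 154, 0, 0, -1]])

```text
clock: 2.4
position: [0.624, 0.3354, 0.2721]
ee_rot: [0.001, 0.662, 0.749, -0.001]
contact_force: [-1.2, 0.2, -0.5]
width: 0.0
```

```bash
python3 -c "
from h import *
plan([.12,.06,.18])
for c in ['side','wrist']: cv2.imwrite(f'pics/{c}1.png',manip.get_image(c))
a=cv2.imread('pics/side1.png')[130:330,180:380];cv2.imwrite('pics/side1.png',cv2.resize(a,None,fx=3,fy=3))
p=json.load(open('pose.json'));k=manip.get_calibration('wrist')
print(proj('',w(p,[LK,CK,(-.09,-.085,.145)]),k))
"
```

```text
t 2.4 press-frame tcp [0.1244 0.0548 0.2721] target [0.619 0.34  0.18 ] shift mm [ 5.3 -4.4 92.1] turn -0.013 F [-1.2  0.2 -0.5] w 0.0
[[ 28.82671387 170.83113816]
 [279.06646951 144.86591995]
 [ 97.58295662 -63.53177525]]
```

View pics/side1.png

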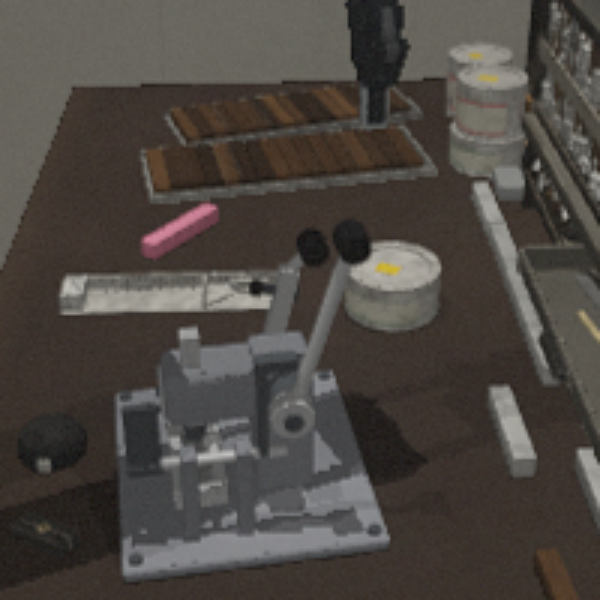

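View pics/wrist1.png

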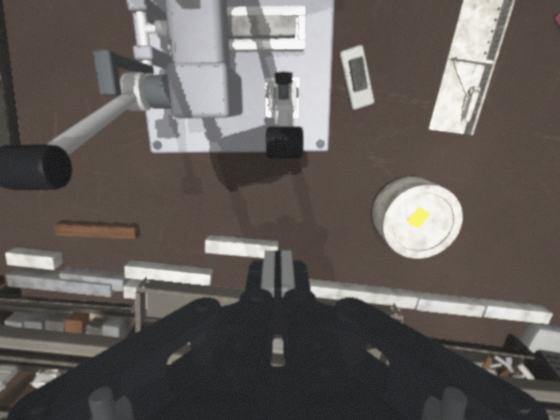

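>>> drive_tool(steps=[[0, 0, 30, 0, -1], [0, 0, 60, 0, -1], [0, 0, 90, 0, -1], [0, -4, 92, 0, -1]])

```text
clock: 2.9
position: [0.6132, 0.3373, 0.1758]
ee_rot: [-0.003, 0.661, 0.75, -0.005]
contact_force: [0.3, -0.8, -0.4]
width: 0.0001
```

>>> drive_tool(steps=[[0, -15, 0, 0, -1], [0, -27, 0, 0, -1], [0, -39, 0, 0, -1], [0, -51, 0, 0, -1], [0, -63, 0, 0, -1]])

```text
clock: 3.4
position: [0.5499, 0.3295, 0.1776]
ee_rot: [-0.003, 0.661, 0.75, -0.004]
contact_force: [0.3, 0.2, 0.2]
width: 0.0002
```

```bash
python3 -c "
from h import *
plan([.12,.06,.18])
for c in ['side','wrist']: cv2.imwrite(f'pics/{c}2.png',manip.get_image(c))
a=cv2.imread('pics/side2.png')[130:330,180:380];cv2.imwrite('pics/side2.png',cv2.resize(a,None,fx=3,fy=3))
"
```

```text
t 3.4 press-frame tcp [0.0502 0.059  0.1776] target [0.619 0.34  0.18 ] shift mm [ 1.7 69.7 -3.1] turn -0.01 F [0.3 0.2 0.2] w 0.0
```

View pics/side2.png

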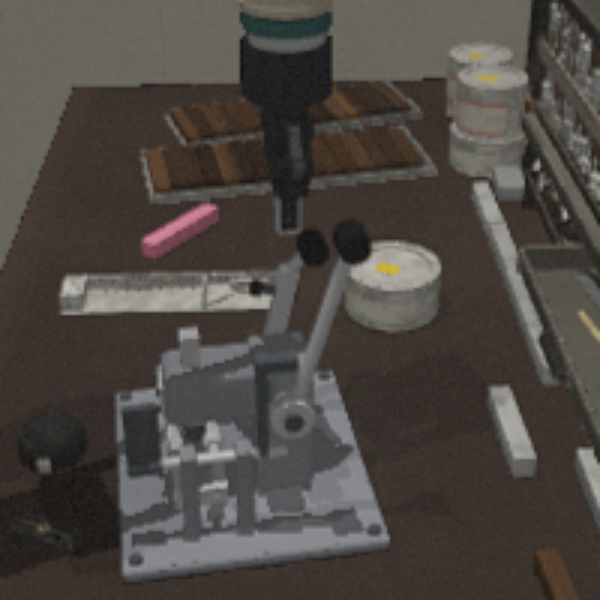

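View pics/wrist2.png

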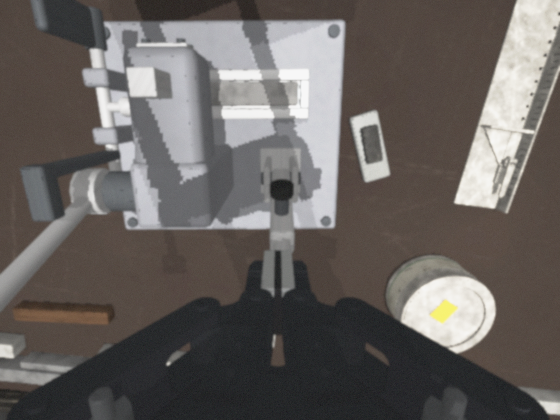

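```bash
python3 -c "
from h import *
s,t,r=st();p=json.load(open('pose.json'));print(((proj('side',t)[0]-[180,130])*3))
print(s['position'],s['contact_force'])
for th in [1.8,1.6,1.4,1.2]: print(th,knob(th),((proj('side',w(p,knob(th)))[0]-[180,130])*3), proj('',w(p,knob(th)),manip.get_calibration('wrist')))
for c in ['scene','side','wrist']:
  for d in manip.masks_of(c,'clamp_knob')[:2]: print(c,d['conf'],d['location'])
cv2.imwrite('pics/scene3.png',cv2.resize(manip.get_image('scene')[140:300,220:400],None,fx=4,fy=4)[:600])
"
```

```text
[285.38507589 264.26783708]
[0.54896544 0.32928804 0.17750562] [ 0.38678663 -0.26064334  0.98361302]
1.8 [np.float64(0.07328410400944002), 0.06, np.float64(0.19013247300436126)] [311.76236341 248.82074411] [[278.51943934 285.26201505]]
1.6 [np.float64(0.04954801232689934), 0.06, np.float64(0.19643671279340275)] [285.27701005 244.95959496] [[278.16358717 254.14940931]]
1.4 [np.float64(0.025032603080205253), 0.06, np.float64(0.19789965405907867)] [257.70992819 245.97296156] [[277.73123155 213.69605975]]
1.2 [np.float64(0.0007152282731759524), 0.06, np.float64(0.19446297394970463)] [230.33730252 251.8741761 ] [[277.2650984  167.55782831]]
scene 0.87 [288.8, 210.4]
side 0.77 [275.2, 226.5]
side 0.67 [349.4, 274.9]
wrist 0.79 [281.1, 210.8]
```

View pics/scene3.png

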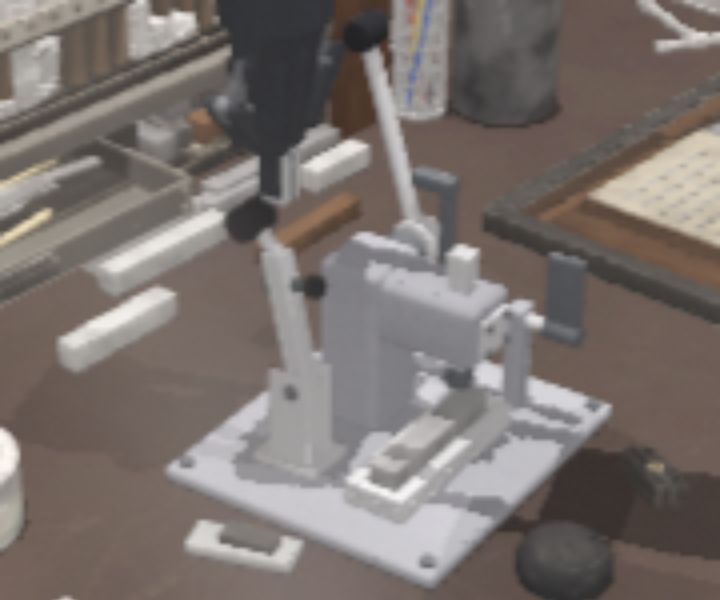

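```bash
python3 -c "
from h import *
print((proj('side',[.624,.3354,.2721])[0]-[180,130])*3)
print(proj('side',[.2419,.521,.1974]),proj('scene',[.2419,.521,.1974]))
s,t,r=st();print(t,(proj('side',t)[0]-[180,130])*3,(proj('scene',t)[0]-[220,140])*4,proj('',t,manip.get_calibration('wrist')))
a=manip.get_image('side')[130:330,180:380];cv2.imwrite('pics/side4.png',cv2.resize(a,None,fx=3,fy=3))
a=manip.get_image('scene')[140:300,220:400];cv2.imwrite('pics/scene4.png',cv2.resize(a,None,fx=4,fy=4)[:600])
"
```

```text
[371.32679314 162.55032137]
[[173.38689485 184.01044457]] [[335.77687302 273.66879925]]
[0.55139551 0.32933545 0.17660577] [288.12817625 265.05490591] [277.68772626 241.53016493] [[276.29317131 240.28438803]]
```

View pics/side4.png

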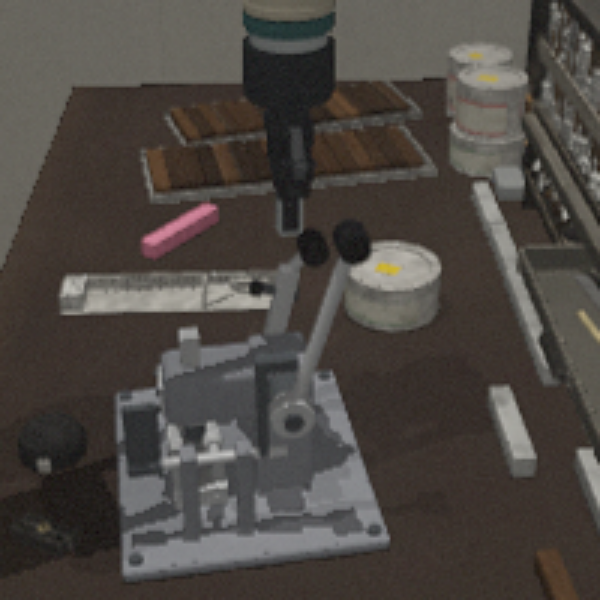

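View pics/scene4.png

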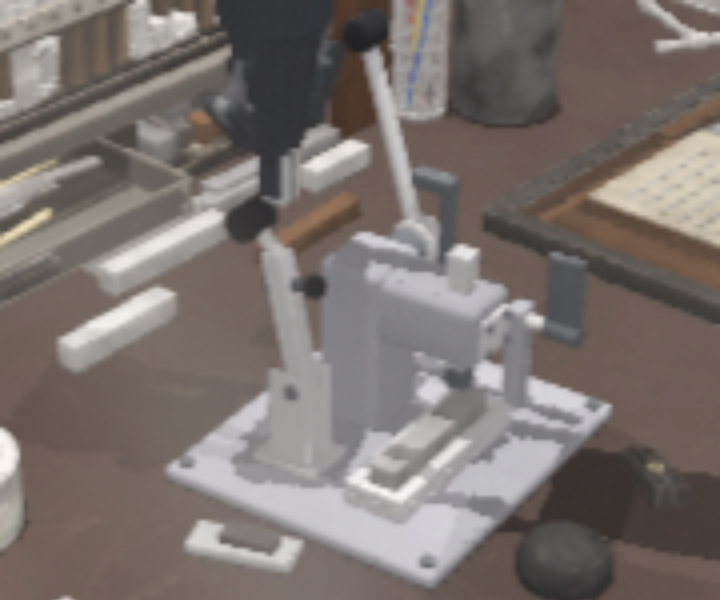

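```bash
python3 -c "
from h import *
s,t,r=st();p=json.load(open('pose.json'))
def tri(a,b):
  f=lambda X:np.r_[proj('side',X)[0]-a,proj('scene',X)[0]-b]
  q=least_squares(f,[.5,.3,.1]);return q.x,f(q.x)
X,e=tri((276.7,207.7),(220+270/4,140+202/4));print(X,e,'press',inp(p,X),'tcp',inp(p,t))
X,e=tri((284,212.1),(282.4,194.3));print(X,e,inp(p,X))
"
```

```text
[0.55389356 0.33331251 0.20691929] [ 0.10709738 -0.09631264  0.10963595  0.09369456] press [0.05463716 0.0622099  0.20691929] tcp [0.05155153 0.05854975 0.17634093]
[0.57219868 0.33556009 0.19085702] [-0.28823244  0.26214648 -0.29581007 -0.2560995 ] [0.07307793 0.06195116 0.19085702]
```

>>> drive_tool(steps=[[0, 0, -25, 0, -1], [0, 20, -35, 0, -1], [0, 50, -35, 0, -1], [0, 75, -35, 0, -1], [0, 77, -35, 0, -1]])

```text
clock: 4.3
position: [0.6313, 0.3389, 0.209]
ee_rot: [-0.003, 0.662, 0.75, -0.005]
contact_force: [-0.4, -1.3, -0.3]
width: 0.0
```

>>> drive_tool(steps=[[0, 0, 30, 0, -1], [0, 0, 55, 0, -1], [0, 0, 66, 0, -1], [0, 0, 66, 0, -1]])

```text
clock: 4.7
position: [0.629, 0.338, 0.1408]
ee_rot: [-0.004, 0.662, 0.75, -0.007]
contact_force: [-0.6, 0.5, 0.6]
width: -0.0001
```

```bash
python3 -c "
from h import *
plan([.12,.06,.145])
a=manip.get_image('side')[130:330,180:380];cv2.imwrite('pics/side5.png',cv2.resize(a,None,fx=3,fy=3))
"
```

```text
t 4.7 press-frame tcp [0.1297 0.0567 0.1408] target [0.619 0.34  0.145] shift mm [ 3.2 -9.8 -4. ] turn -0.012 F [-0.6  0.5  0.6] w -0.0
```

View pics/side5.png

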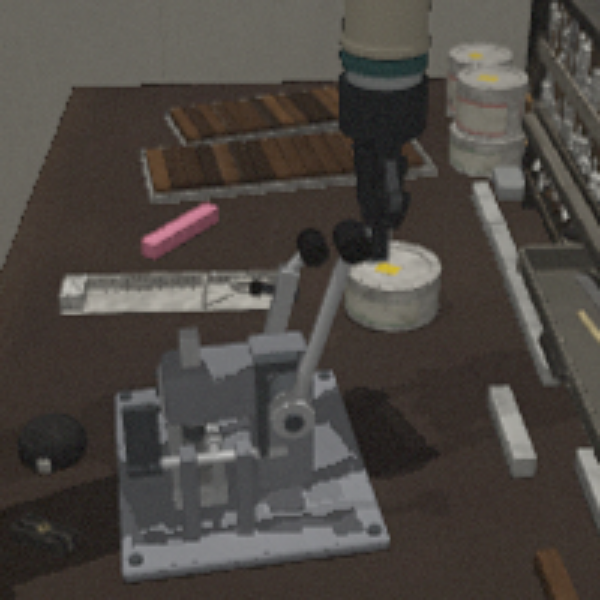

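>>> drive_tool(steps=[[0, -15, 0, 0, -1], [0, -28, 0, 0, -1], [0, -38, 0, 0, -1], [0, -48, 0, 0, -1], [0, -58, 0, 0, -1]])

```text
clock: 5.25
position: [0.5728, 0.3316, 0.1446]
ee_rot: [-0.002, 0.662, 0.75, -0.004]
contact_force: [-0.3, 0.6, 0.0]
width: 0.0002
```

```bash
python3 -c "
from h import *
plan([.12,.06,.145])
a=manip.get_image('side')[130:330,180:380];cv2.imwrite('pics/side6.png',cv2.resize(a,None,fx=3,fy=3))
"
```

```text
t 5.25 press-frame tcp [0.0731 0.0579 0.1446] target [0.619 0.34  0.145] shift mm [ 2.6 46.9 -0.8] turn -0.012 F [-0.3  0.6  0. ] w 0.0
```

View pics/side6.png

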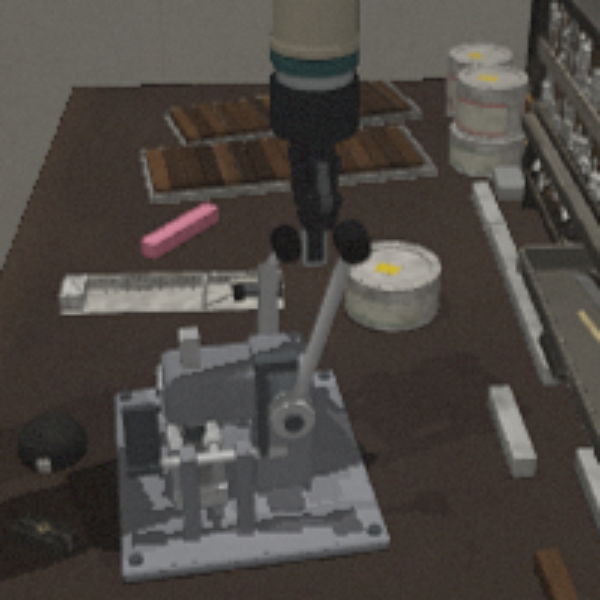

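The clamp knob is moving (now at crop (286,243), nearly upright). I'll keep pushing.

>>> drive_tool(steps=[[0, -8, 0, 0, -1], [0, -16, 0, 0, -1], [0, -24, 0, 0, -1], [0, -30, 0, 0, -1], [0, -34, 0, 0, -1]])

```text
clock: 5.8
position: [0.5357, 0.3269, 0.1447]
ee_rot: [-0.003, 0.662, 0.75, -0.006]
contact_force: [0.8, 0.1, -0.7]
width: 0.0
```

```bash
python3 -c "
from h import *
plan([.12,.06,.145])
a=manip.get_image('side')[130:330,180:380];cv2.imwrite('pics/side7.png',cv2.resize(a,None,fx=3,fy=3))
"
```

```text
t 5.8 press-frame tcp [0.0357 0.0583 0.1447] target [0.619 0.34  0.145] shift mm [ 2.6 84.2 -1.5] turn -0.011 F [ 0.8  0.1 -0.7] w 0.0
```

View pics/side7.png

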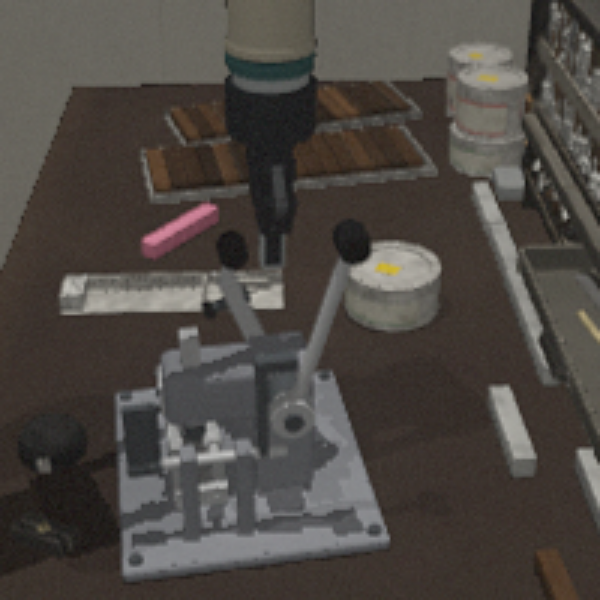

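>>> drive_tool(steps=[[0, 0, -30, 0, -1], [0, 0, -60, 0, -1], [0, 0, -60, 0, -1], [0, 0, -60, 0, -1]])

```text
clock: 6.25
position: [0.5365, 0.3272, 0.2053]
ee_rot: [-0.003, 0.662, 0.75, -0.005]
contact_force: [0.0, -0.2, -0.3]
width: -0.0001
```

```bash
python3 -c "
from h import *
plan([-.1,-.05,.2])
a=manip.get_image('side')[130:330,180:380];cv2.imwrite('pics/side8.png',cv2.resize(a,None,fx=3,fy=3))
cv2.imwrite('pics/wrist8.png',manip.get_image('wrist'))
p=json.load(open('pose.json'));k=manip.get_calibration('wrist')
print(proj('',w(p,[LK,knob(0),(-.104,-.085,.145),(-.076,-.085,.145),(-.09,-.085,.085)]),k))
"
```

```text
t 6.25 press-frame tcp [0.0365 0.0585 0.2053] target [0.416 0.201 0.2  ] shift mm [-110.1 -135.2    7.2] turn -0.011 F [ 0.  -0.2 -0.3] w -0.0
[[-42.68497064 390.47451883]
 [277.17114375  49.88214101]
 [ 62.2265907   17.50815415]
 [ 70.70962713  62.71634064]
 [111.46665234  55.98136149]]
```

View pics/side8.png

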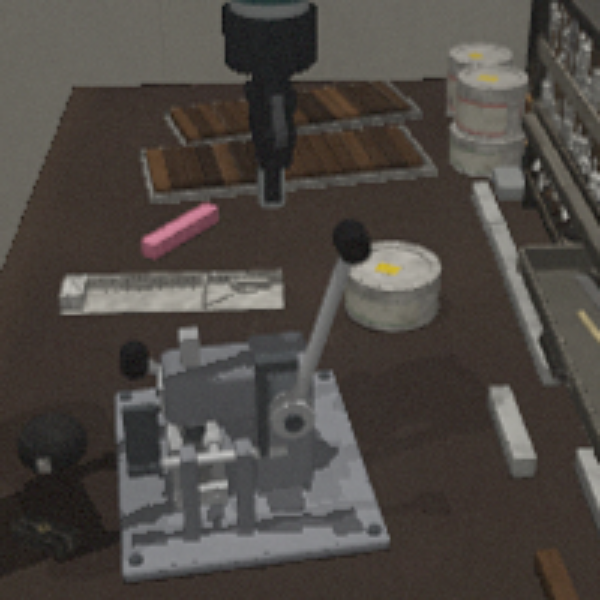

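View pics/wrist8.png

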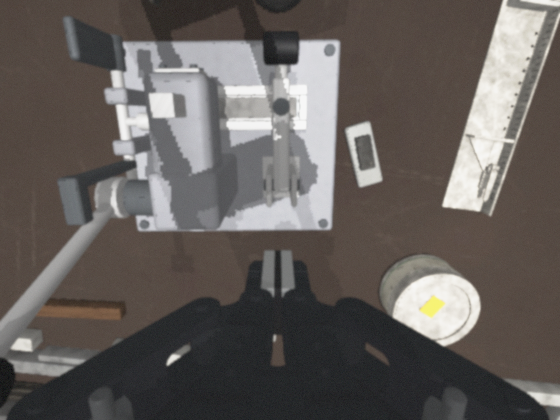

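>>> drive_tool(steps=[[-25, -30, 0, 0, -1], [-50, -60, 0, 0, -1], [-75, -92, 0, 0, -1], [-100, -124, 0, 0, -1], [-110, -137, 0, 0, -1]])

```text
clock: 6.85
position: [0.4093, 0.1982, 0.2048]
ee_rot: [-0.005, 0.662, 0.75, -0.009]
contact_force: [-0.0, -0.4, 0.2]
width: -0.0
```

>>> drive_tool(steps=[[0, 0, 0, -0.01, -1], [0, 0, 0, -0.01, -1]])

```text
clock: 7.05
position: [0.4097, 0.1986, 0.2045]
ee_rot: [-0.005, 0.658, 0.753, -0.009]
contact_force: [-0.2, 0.6, 0.3]
width: -0.0
```

```bash
python3 -c "
from h import *
plan([-.1,-.05,.085])
a=manip.get_image('side')[130:330,180:380];cv2.imwrite('pics/side9.png',cv2.resize(a,None,fx=3,fy=3))
a=manip.get_image('scene')[140:300,220:400];cv2.imwrite('pics/scene9.png',cv2.resize(a,None,fx=4,fy=4)[:600])
"
```

```text
t 7.05 press-frame tcp [-0.1065 -0.0517  0.2045] target [0.416 0.201 0.085] shift mm [  2.1   8.9 119.3] turn -0.002 F [-0.2  0.6  0.3] w -0.0
```

View pics/side9.png

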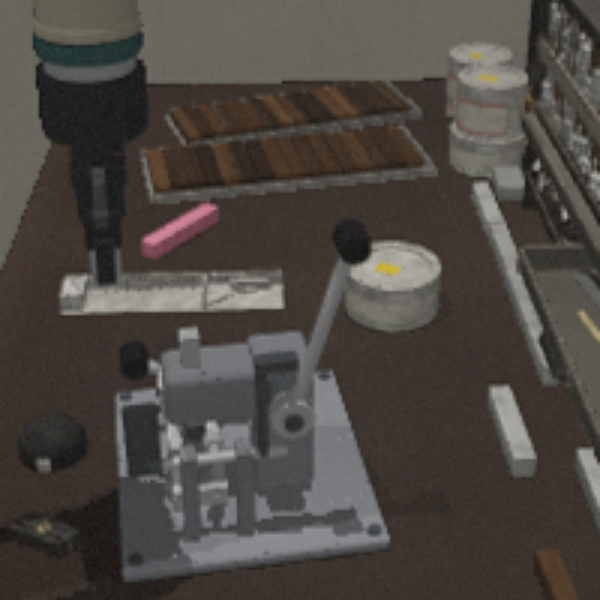

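View pics/scene9.png

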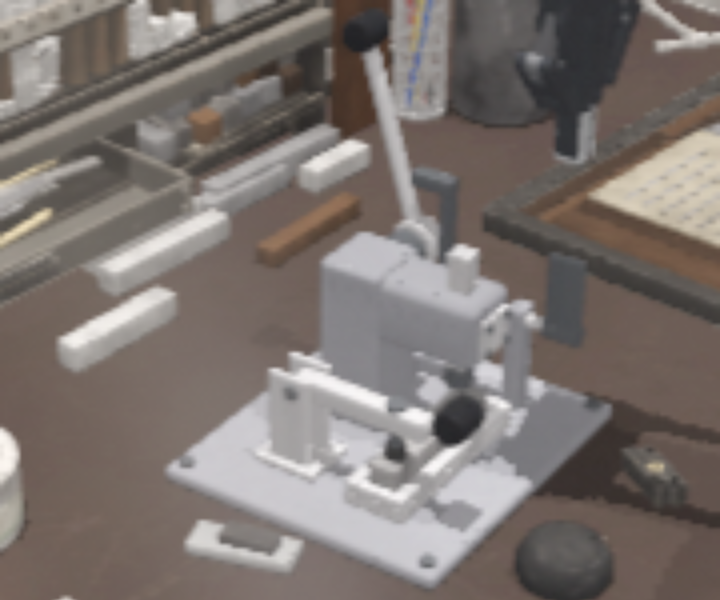

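```bash
python3 -c "
from h import *
s,t,r=st();p=json.load(open('pose.json'))
def tri(a,b):
  f=lambda X:np.r_[proj('side',X)[0]-a,proj('scene',X)[0]-b]
  q=least_squares(f,[.5,.3,.1]);return q.x,f(q.x)
X,e=tri((215,224.5),(363.75,179.8));print(X,e,'press',inp(p,X),'tcp',inp(p,t))
# paddle top centre: side crop(140,406), scene (567,255)
X,e=tri((180+140/3,130+405/3),(220+566/4,140+256/4));print(X,e,'press',inp(p,X))
"
```

```text
[0.4086007  0.19966122 0.23780873] [-0.24932737  0.15269186 -0.29413002 -0.16028934] press [-0.10745757 -0.05047541  0.23780873] tcp [-0.1054892  -0.0512781   0.20454983]
[0.43075636 0.17013853 0.1449437 ] [-0.31975822  0.18219634 -0.39154429 -0.19563946] press [-0.08951576 -0.08273303  0.1449437 ]
```

>>> drive_tool(steps=[[2, 9, 20, 0, -1], [2, 9, 50, 0, -1], [2, 9, 80, 0, -1], [2, 9, 110, 0, -1], [2, 9, 118, 0, -1]])

```text
clock: 7.65
position: [0.4156, 0.2017, 0.0832]
ee_rot: [-0.007, 0.658, 0.753, -0.011]
contact_force: [-0.7, -0.1, 0.2]
width: -0.0001
```

```bash
python3 -c "
from h import *
plan([-.096,-.05,.085])
a=manip.get_image('side')[180:330,180:330];cv2.imwrite('pics/side10.png',cv2.resize(a,None,fx=4,fy=4))
a=manip.get_image('scene')[140:300,220:400];cv2.imwrite('pics/scene10.png',cv2.resize(a,None,fx=4,fy=4)[:600])
"
```

```text
t 7.65 press-frame tcp [-0.1002 -0.0495  0.0832] target [0.42  0.202 0.085] shift mm [-0.5  4.2 -1.9] turn -0.001 F [-0.7 -0.1  0.2] w -0.0
```

View pics/side10.png

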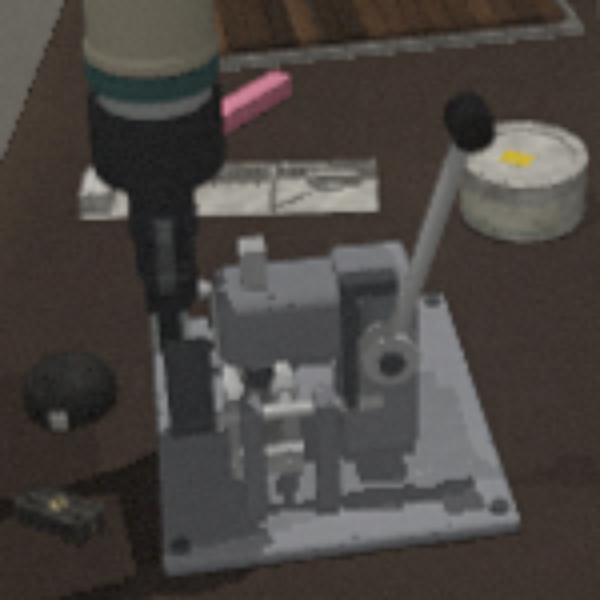

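View pics/scene10.png

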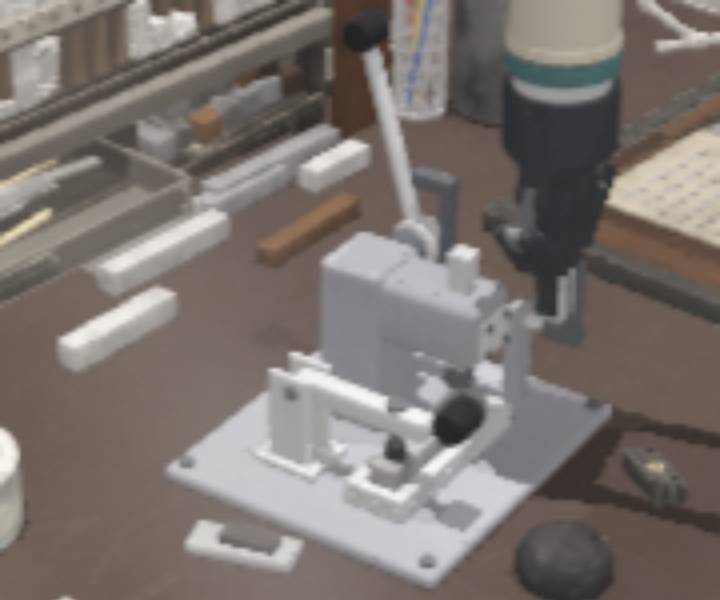

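>>> drive_tool(steps=[[-10, 5, 0, 0, -1], [-20, 5, 0, 0, -1], [-30, 5, 0, 0, -1], [-40, 5, 0, 0, -1], [-48, 5, 0, 0, -1]])

```text
clock: 8.25
position: [0.4286, 0.1538, 0.0858]
ee_rot: [-0.006, 0.658, 0.753, -0.01]
contact_force: [0.2, 0.1, -1.2]
width: -0.0005
```

>>> drive_tool(steps=[[-8, 0, 0, 0, -1], [-16, 0, 0, 0, -1], [-24, 0, 0, 0, -1], [-30, 0, 0, 0, -1], [-30, 0, 0, 0, -1]])

```text
clock: 8.75
position: [0.4328, 0.1233, 0.0859]
ee_rot: [-0.006, 0.659, 0.752, -0.01]
contact_force: [0.1, -0.0, 0.4]
width: -0.0003
```

```bash
python3 -c "
from h import *
plan([-.096,-.05,.2])
a=manip.get_image('side')[180:330,180:330];cv2.imwrite('pics/side11.png',cv2.resize(a,None,fx=4,fy=4))
a=manip.get_image('scene')[140:300,220:400];cv2.imwrite('pics/scene11.png',cv2.resize(a,None,fx=4,fy=4)[:600])
"
```

```text
t 8.75 press-frame tcp [-0.0939 -0.1294  0.0859] target [0.42  0.202 0.2  ] shift mm [  78.8   -4.9 -114.4] turn -0.003 F [ 0.1 -0.   0.4] w -0.0
```

View pics/side11.png

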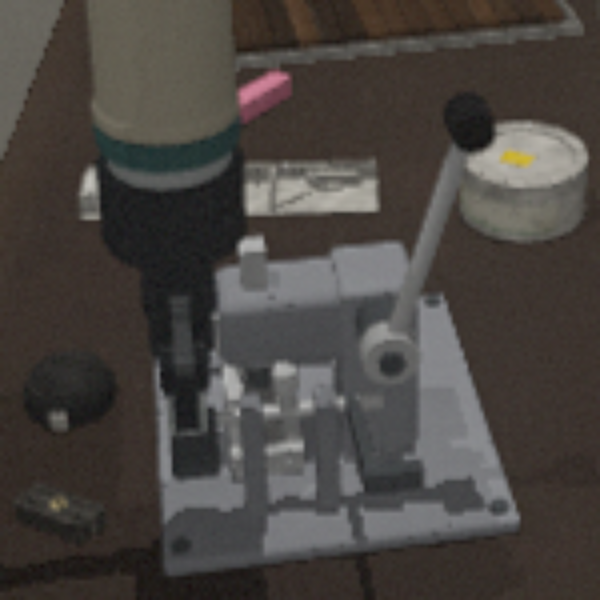

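View pics/scene11.png

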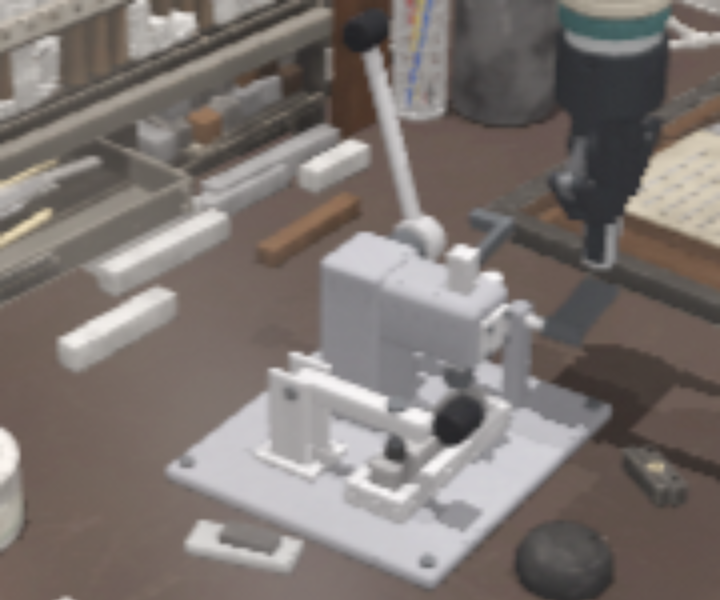

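>>> drive_tool(steps=[[0, -10, -40, 0, -1], [0, -10, -90, 0, -1], [0, -10, -140, 0, 0], [0, -10, -190, 0, 0.5], [0, -10, -225, 0, 1]])

```text
clock: 9.35
position: [0.4282, 0.1249, 0.3147]
ee_rot: [-0.004, 0.658, 0.753, -0.008]
contact_force: [1.6, -0.4, -0.1]
width: 0.0431
```

```bash
python3 -c "
from h import *
plan([.077,-.085,.31])"
```

```text
t 9.35 press-frame tcp [-0.0982 -0.1272  0.3147] target [0.596 0.191 0.31 ] shift mm [ 42.5 175.2   1.5] turn -0.002 F [ 1.6 -0.4 -0.1] w 0.043
```

>>> drive_tool(steps=[[10, 35, 0, 0, 1], [20, 75, 0, 0, 1], [30, 115, 0, 0, 1], [38, 155, 0, 0, 1], [42, 175, 0, 0, 1]])

```text
clock: 9.85
position: [0.5986, 0.1916, 0.3099]
ee_rot: [-0.005, 0.658, 0.753, -0.008]
contact_force: [0.2, 0.0, -0.8]
width: 0.0855
```

>>> drive_tool(steps=[[0, 0, 0, 0, 1], [0, 0, 0, 0, 1]])

```text
clock: 10.05
position: [0.5981, 0.192, 0.3087]
ee_rot: [-0.005, 0.657, 0.754, -0.009]
contact_force: [0.1, -0.4, -0.5]
width: 0.0854
```

```bash
python3 -c "
from h import *
plan([.077,-.085,.21])
cv2.imwrite('pics/wrist12.png',manip.get_image('wrist'))
p=json.load(open('pose.json'));k=manip.get_calibration('wrist')
s,t,r=st()
print(proj('',w(p,LK),k),proj('',t,k),[(d['conf'],d['location']) for d in manip.masks_of('wrist','lever_knob')])
a=manip.get_image('side')[130:330,180:380];cv2.imwrite('pics/side12.png',cv2.resize(a,None,fx=3,fy=3))
a=manip.get_image('scene')[100:300,220:400];cv2.imwrite('pics/scene12.png',cv2.resize(a,None,fx=3,fy=3)[:600])
"
```

```text
t 10.05 press-frame tcp [ 0.0793 -0.0838  0.3087] target [0.596 0.191 0.21 ] shift mm [-0.8 -0.2 98.8] turn 0.0 F [ 0.1 -0.4 -0.5] w 0.085
[[275.25330312 218.77021003]] [[276.31293783 240.25724032]] []
```

View pics/wrist12.png

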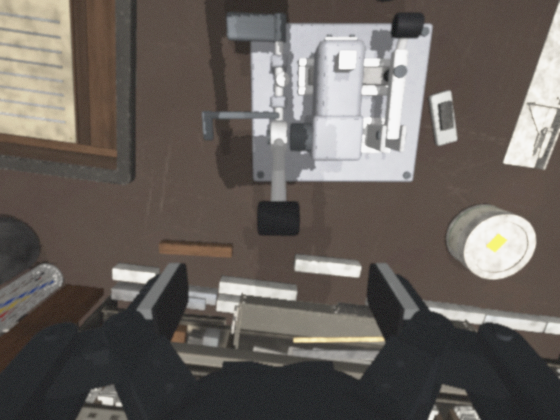

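View pics/side12.png

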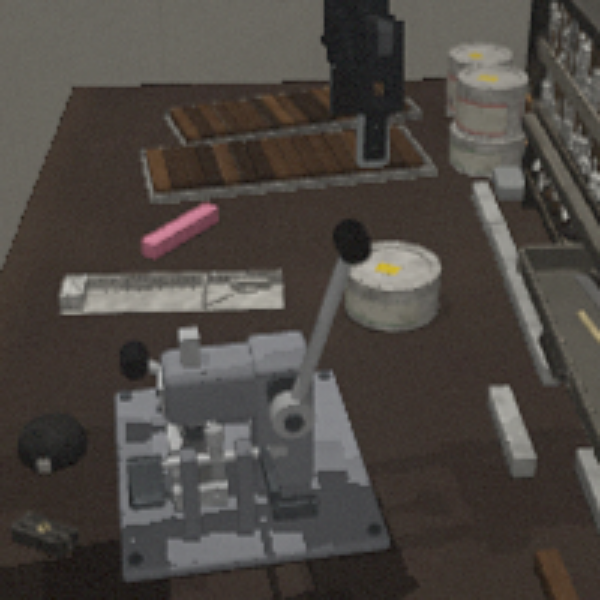

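View pics/scene12.png

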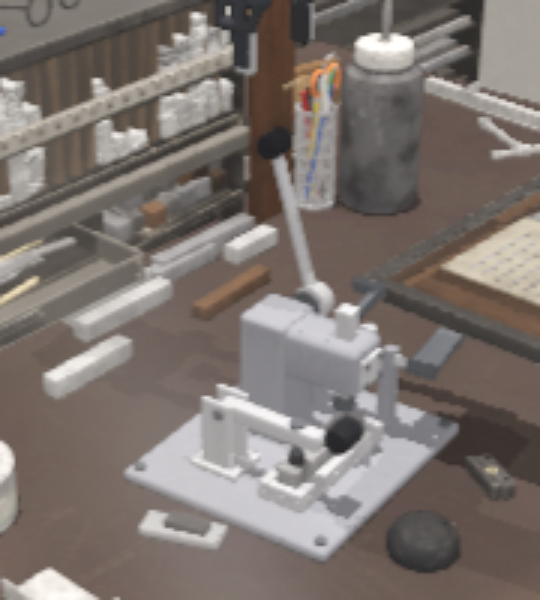

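```bash
python3 -c "
from h import *
s,t,r=st();p=json.load(open('pose.json'))
def tri(a,b):
  f=lambda X:np.r_[proj('side',X)[0]-a,proj('scene',X)[0]-b]
  q=least_squares(f,[.5,.3,.1]);return q.x,f(q.x)
X,e=tri((304.7,184.3),(321,114));print(X,e,'press',inp(p,X),'tcp',inp(p,t))
X,e=tri((180+351/3,130+240/3),(220+273/3,100+143/3));print(X,e,'press',inp(p,X))
"
```

```text
[0.60511819 0.14433056 0.35775514] [-0.64890657  0.71766163 -0.90394246 -0.97884834] press [ 0.07972699 -0.13197723  0.35775514] tcp [ 0.07853498 -0.0843178   0.31070062]
[0.59527245 0.19381129 0.27339762] [-0.22741846  0.22020494 -0.28901736 -0.26887228] press [ 0.07669103 -0.08161788  0.27339762]
```

>>> drive_tool(steps=[[1, -2, 30, 0, 1], [1, -2, 60, 0, 1], [1, -2, 85, 0, 1], [1, -2, 92, 0, 1], [1, -2, 92, 0, 1]], squeeze=40)

```text
clock: 10.75
position: [0.5928, 0.1913, 0.2185]
ee_rot: [-0.005, 0.658, 0.753, -0.008]
contact_force: [-0.4, 0.3, -0.6]
width: 0.0855
```

```bash
python3 -c "
from h import *
plan([.077,-.085,.218])
a=manip.get_image('side')[130:330,180:380];cv2.imwrite('pics/side13.png',cv2.resize(a,None,fx=3,fy=3))
a=manip.get_image('scene')[100:300,220:400];cv2.imwrite('pics/scene13.png',cv2.resize(a,None,fx=3,fy=3)[:600])
"
```

```text
t 10.75 press-frame tcp [ 0.0739 -0.0838  0.2185] target [0.596 0.191 0.218] shift mm [-1.2  3.1  0.5] turn -0.001 F [-0.4  0.3 -0.6] w 0.085
```

View pics/side13.png

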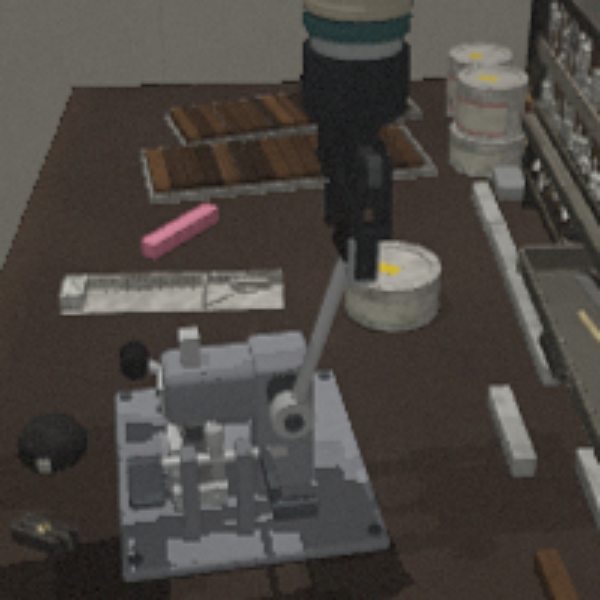

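View pics/scene13.png

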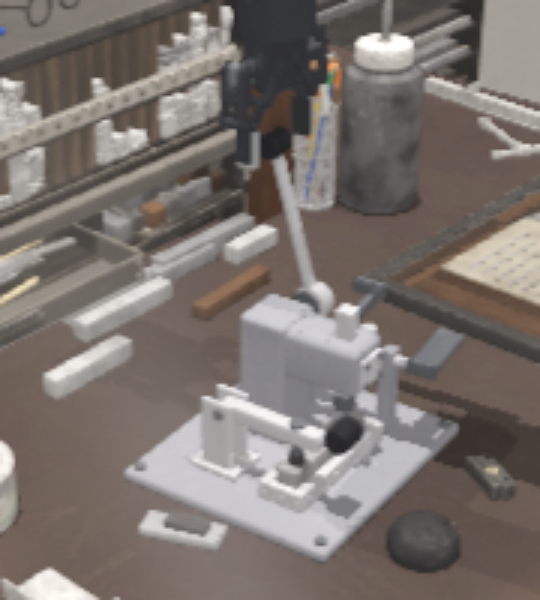

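>>> drive_tool(steps=[[0, 2, 0, 0, 0.2], [0, 2, 0, 0, -0.2], [0, 2, 0, 0, -1], [0, 2, 0, 0, -1], [0, 2, 0, 0, -1]], squeeze=40)

```text
clock: 11.35
position: [0.5967, 0.1919, 0.221]
ee_rot: [-0.003, 0.658, 0.753, -0.006]
contact_force: [0.5, -0.4, 2.2]
width: 0.029
```

```bash
python3 -c "
from h import *
plan([.077,-.085,.218])
a=manip.get_image('side')[130:330,180:380];cv2.imwrite('pics/side14.png',cv2.resize(a,None,fx=3,fy=3))
p=json.load(open('pose.json'));s,t,r=st()
for th in np.arange(0,1.11,.1):
  d=w(p,lev(th))[0]-w(p,lev(0))[0]; print(round(th,1),(r.inv().apply(d)*1000).round(1))
"
```

```text
t 11.35 press-frame tcp [ 0.0779 -0.0837  0.221 ] target [0.596 0.191 0.218] shift mm [-1.3 -0.8  3. ] turn -0.001 F [ 0.5 -0.4  2.2] w 0.029
0.0 [0. 0. 0.]
0.1 [ -0.  -15.5  -3.7]
0.2 [ -0.  -31.4  -5.9]
0.3 [ -0.1 -47.4  -6.5]
0.4 [ -0.1 -63.3  -5.5]
0.5 [ -0.1 -79.1  -2.9]
0.6 [ -0.1 -94.6   1.3]
0.7 [-1.000e-01 -1.095e+02  7.000e+00]
0.8 [-1.000e-01 -1.238e+02  1.410e+01]
0.9 [  -0.  -137.3   22.7]
1.0 [  -0.  -149.9   32.5]
1.1 [   0.  -161.5   43.6]
```

View pics/side14.png

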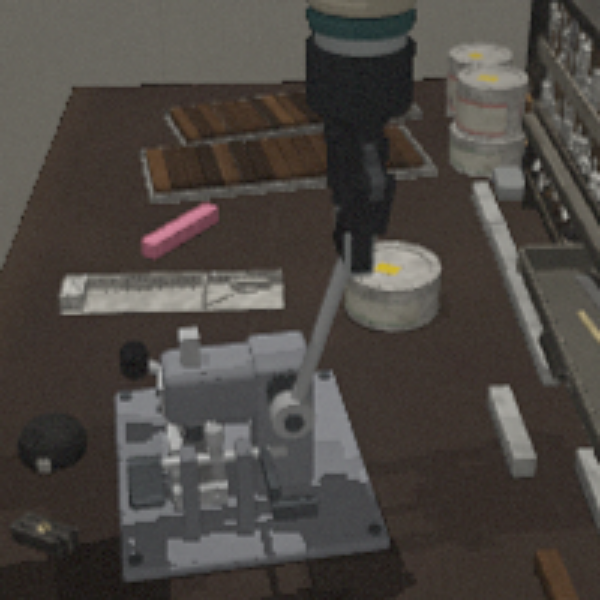

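>>> drive_tool(steps=[[0, -15, -4, 0, -1], [0, -31, -6, 0, -1], [0, -47, -6, 0, -1], [0, -63, -5, 0, -1], [0, -79, -3, 0, -1]], squeeze=60)

```text
clock: 11.9
position: [0.5231, 0.1821, 0.2268]
ee_rot: [0.001, 0.658, 0.753, -0.001]
contact_force: [7.6, 1.8, -1.4]
width: 0.0291
```

```bash
python3 -c "
from h import *
plan(np.array(lev(.5))+[0,.001,-.052])
a=manip.get_image('side')[130:330,180:380];cv2.imwrite('pics/side15.png',cv2.resize(a,None,fx=3,fy=3))
"
```

```text
t 11.9 press-frame tcp [ 0.0036 -0.0834  0.2268] target [0.518 0.181 0.225] shift mm [-0.6 -5.4  2. ] turn -0.001 F [ 7.6  1.8 -1.4] w 0.029
```

View pics/side15.png

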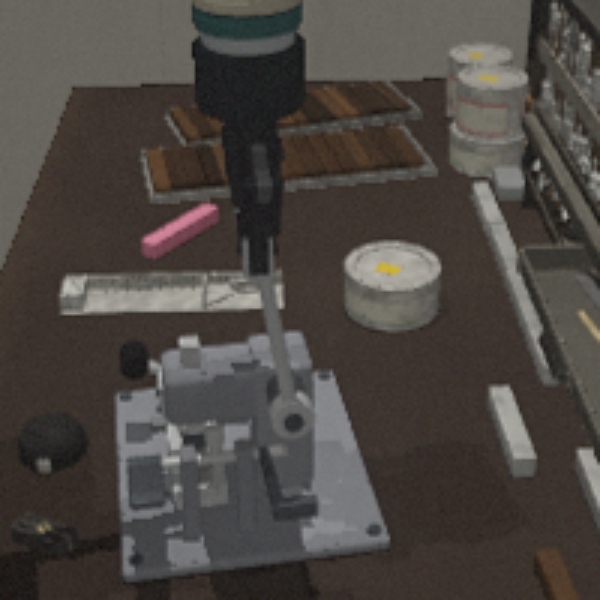

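>>> drive_tool(steps=[[0, -15, 3, 0, -1], [0, -30, 8, 0, -1], [0, -44, 15, 0, -1], [0, -58, 23, 0, -1], [0, -70, 31, 0, -1]])

```text
clock: 12.45
position: [0.4545, 0.173, 0.1986]
ee_rot: [0.003, 0.658, 0.753, 0.002]
contact_force: [5.9, 0.7, 6.7]
width: 0.0292
```

```bash
python3 -c "
from h import *
plan(np.array(lev(1.1))+[0,.001,-.052])
"
```

```text
t 12.45 press-frame tcp [-0.0656 -0.0832  0.1986] target [0.436 0.17  0.179] shift mm [ -0.8 -19.3  19. ] turn -0.001 F [5.9 0.7 6.7] w 0.029
```

>>> drive_tool(steps=[[0, -8, 6, 0, -1], [0, -15, 13, 0, -1], [0, -20, 19, 0, -1], [0, -24, 24, 0, -1], [0, -26, 26, 0, -1]])

```text
clock: 12.95
position: [0.4302, 0.1697, 0.1755]
ee_rot: [0.005, 0.658, 0.753, 0.004]
contact_force: [-4.1, -0.6, 18.6]
width: 0.0294
```

```bash
python3 -c "
from h import *
plan(np.array(lev(1.1))+[0,.001,-.052])
a=manip.get_image('side')[180:330,180:330];cv2.imwrite('pics/side16.png',cv2.resize(a,None,fx=4,fy=4))
a=manip.get_image('scene')[140:300,220:400];cv2.imwrite('pics/scene16.png',cv2.resize(a,None,fx=4,fy=4)[:600])
p=json.load(open('pose.json'))
for th in (.8,.9,1,1.1):print(th,(proj('side',w(p,lev(th)))[0]-[180,180])*4,(proj('scene',w(p,lev(th)))[0]-[220,140])*4)
print((proj('side',w(p,[.03,-.085,.12]))[0]-[180,180])*4)
"
```

```text
t 12.95 press-frame tcp [-0.0902 -0.0831  0.1755] target [0.436 0.17  0.179] shift mm [-0.9  5.4 -3.9] turn -0.001 F [-4.1 -0.6 18.6] w 0.029
0.8 [248.37621459 164.31064471] [519.77987429  86.2955255 ]
0.9 [224.47177897 179.72789333] [537.04954317 102.45041643]
1 [202.48390708 196.96085873] [553.07745121 120.12930625]
1.1 [182.67012718 215.77561405] [567.65906764 139.11755413]
[388.73063682 354.99408135]
```

View pics/side16.png

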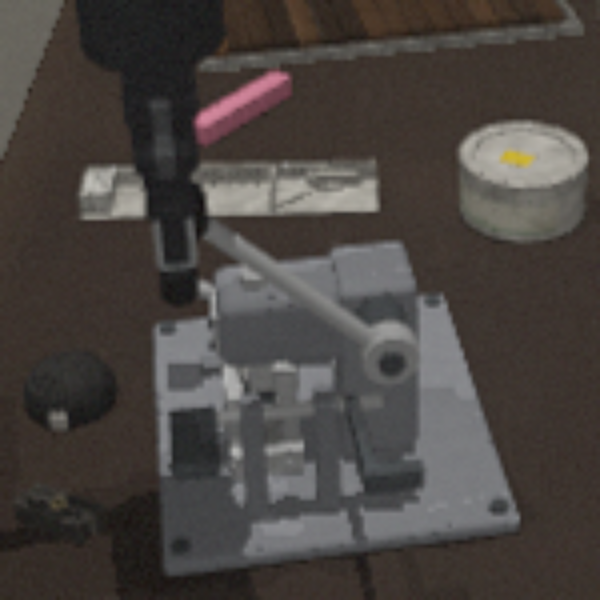

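View pics/scene16.png

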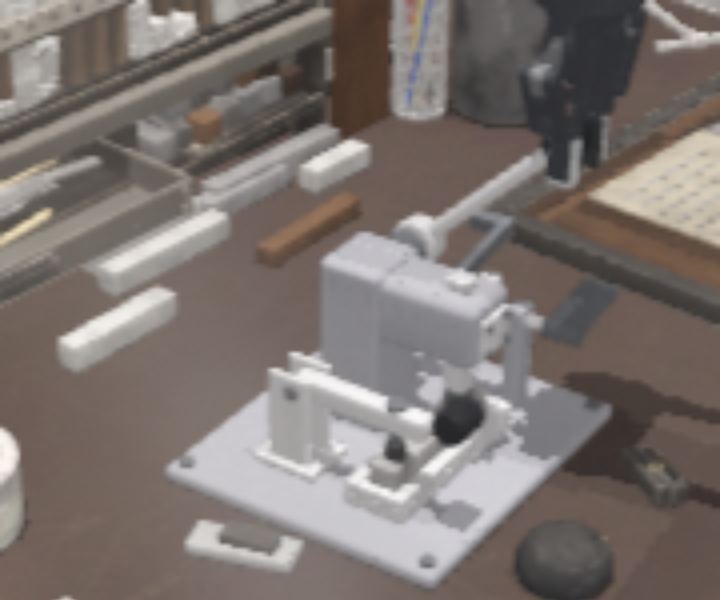

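>>> drive_tool(steps=[[0, -3, 3, 0, -1], [0, -5, 3, 0, -1], [0, -5, 3, 0, -1], [0, -5, 3, 0, -1], [0, -5, 3, 0, -1]])

```text
clock: 13.55
position: [0.4303, 0.1698, 0.1751]
ee_rot: [0.008, 0.658, 0.753, 0.008]
contact_force: [4.8, -0.1, 5.7]
width: 0.0291
```

```bash
python3 -c "
from h import *
plan(np.array(lev(1.1))+[0,.001,-.052])
a=manip.get_image('side')[180:330,180:330];cv2.imwrite('pics/side17.png',cv2.resize(a,None,fx=4,fy=4))
cv2.imwrite('pics/wrist17.png',manip.get_image('wrist'))
plan(np.array(lev(1.1))+[0,.001,-.052])
"
```

```text
t 13.55 press-frame tcp [-0.09   -0.0831  0.1751] target [0.436 0.17  0.179] shift mm [-1.   5.3 -4.2] turn -0.001 F [ 4.8 -0.1  5.7] w 0.029
t 13.65 press-frame tcp [-0.09   -0.0831  0.1751] target [0.436 0.17  0.179] shift mm [-0.9  5.3 -4.2] turn -0.001 F [4.7 1.  6.9] w 0.029
```

View pics/side17.png

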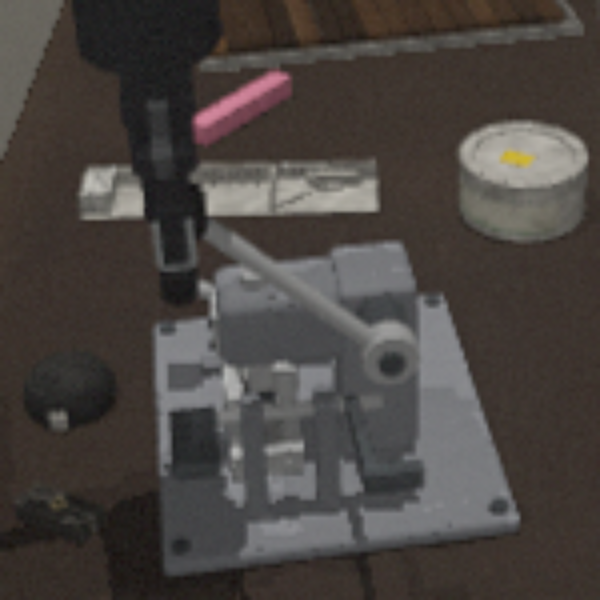

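View pics/wrist17.png

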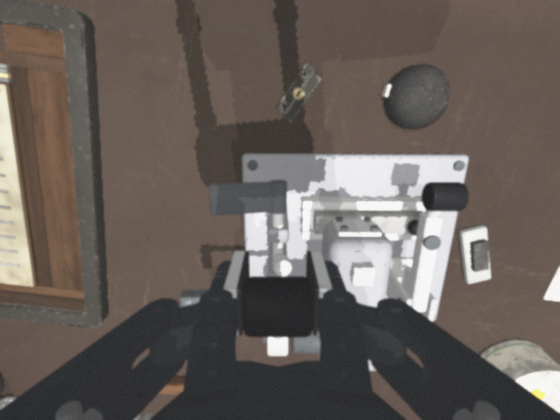

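>>> drive_tool(steps=[[0, -6, 4, 0, -1], [0, -8, 6, 0, -1], [0, -8, 6, 0, -1], [0, -8, 6, 0, -1], [0, -8, 6, 0, -1]])

```text
clock: 14.15
position: [0.4301, 0.1697, 0.1737]
ee_rot: [0.014, 0.658, 0.753, 0.015]
contact_force: [5.7, 0.0, 14.6]
width: 0.0292
```

>>> drive_tool(steps=[[0, -8, 6, 0, -1], [0, -8, 6, 0, -1], [0, -8, 6, 0, -1]])

```text
clock: 14.45
position: [0.4306, 0.1698, 0.1731]
ee_rot: [0.02, 0.657, 0.753, 0.022]
contact_force: [7.8, -0.5, 18.5]
width: 0.0289
```

```bash
python3 -c "
from h import *
plan(np.array(lev(1.1))+[0,.001,-.052])
a=manip.get_image('side')[180:330,180:330];cv2.imwrite('pics/side18.png',cv2.resize(a,None,fx=4,fy=4))
cv2.imwrite('pics/scene18.png',manip.get_image('scene'))
cv2.imwrite('pics/wrist18.png',manip.get_image('wrist'))
plan(np.array(lev(1.1))+[0,.001,-.052])
"
```

```text
t 14.45 press-frame tcp [-0.0897 -0.083   0.1731] target [0.436 0.17  0.179] shift mm [-1.   5.3 -6. ] turn -0.001 F [ 7.8 -0.5 18.5] w 0.029
t 14.6 press-frame tcp [-0.0896 -0.083   0.1732] target [0.436 0.17  0.179] shift mm [-1.   5.2 -6. ] turn -0.001 F [ 7.2 -0.5 19.3] w 0.029
```

View pics/side18.png

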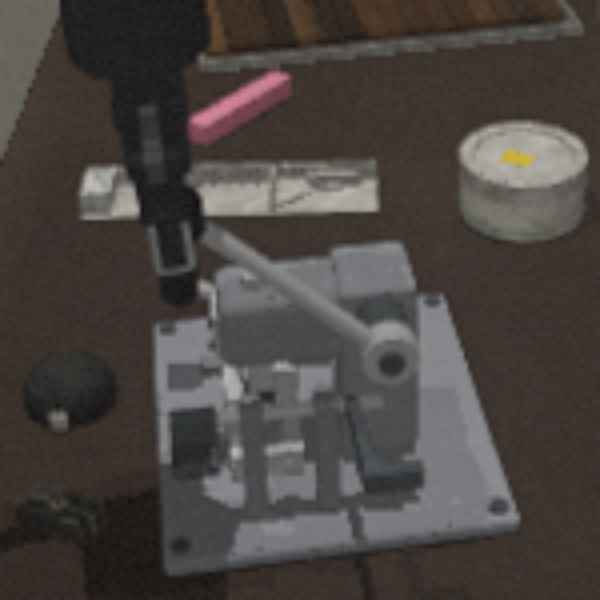

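View pics/scene18.png

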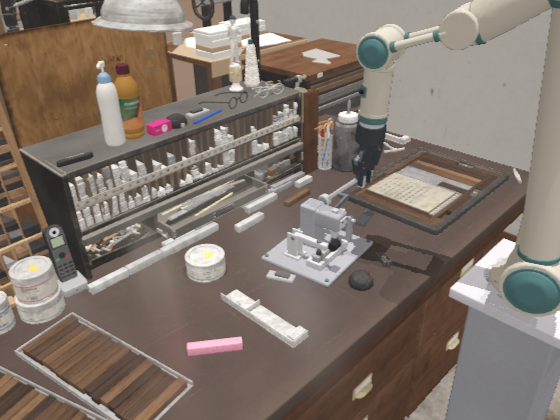

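```bash
python3 -c "
import cv2
a=cv2.imread('pics/scene18.png')[170:300,250:400];cv2.imwrite('pics/s18c.png',cv2.resize(a,None,fx=4.5,fy=4.5,interpolation=cv2.INTER_CUBIC))"
```

```text
(no output)
```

View pics/s18c.png

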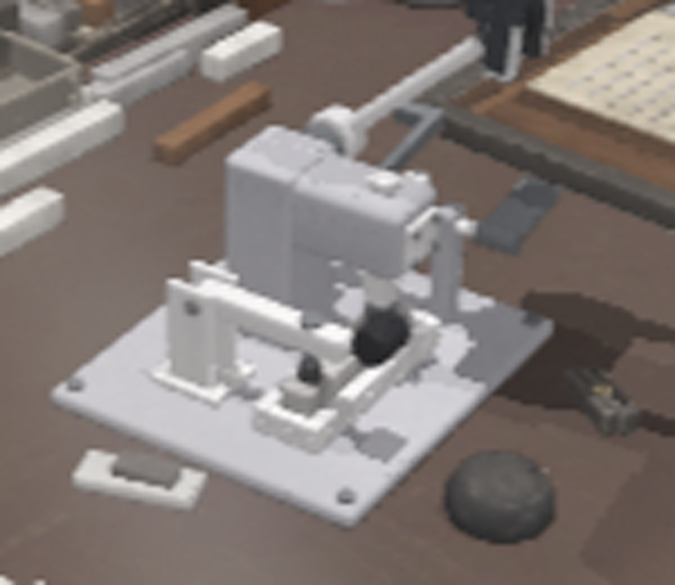

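The clamp's foot is on the bar at (310,370), with its knob down at (380,335). The catch paddle lies flat outward at (515,215), the lever is down at (420,85), the ram is lowered, and the other objects are in place.

```bash
python3 -c "
from rig import manip
print(manip.sign_off())"
```

```text
the job is handed in; nothing more can be done
None
```

I did the three steps in order and handed the job in at about 14.6 s on the robot's clock. I swung the clamp over until it fell shut on the bar, tipped the catch paddle out until it lay flat, then pinched the lever knob and pulled it to its stop.

**Last checks:**
- **Lever:** I worked out its angle as about 1.14 rad, so at or past the 1.1 stop. Pushing further raised the force to about 20 N without moving it, and the grip opening held at 29 mm.
- **Press:** the pictures show the ram lowered, but the clamp knob partly hides the press foot, so I did not see it touch the bar directly.
- **Clamp, catch and bar:** the clamp's foot is on the bar, the paddle and hook lie flat outward, and the bar is in its nest.
- **Other things:** nothing looked moved in the last pictures; I checked this by eye only.

**What disagreed:**
- The visible fingertips were about 33 mm higher than the reported TCP. Because of this, my first push at the clamp passed over the knob without touching it; I corrected for the offset from then on.
- The wrist camera differed from my estimate of the press's position by about 3–5 mm sideways, which made no difference to the work.
- The tool tilted slightly (about 0.05 rad) while pressing against the stop.

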